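# True up a frame corner with a square

## Task

Take the square out of the blue tray by its orange handle and push it into the inside corner of the aluminium frame, swinging the loose rail out until the corner is a true right angle and the square sits flush, without gaps, against both rails; keep it pressed against both for about a second. Then set the square down flat in the blue tray again, not dropping it, and let go; leave the rail true and do not disturb the wrench, the jar or the red bin.

Things in the scene. Friction and masses are not known exactly. Their poses are not given: they have to be found in the camera images.
- corner (a point): Inside corner of a frame of two aluminium rails on the bench: the vertical pivot line, 20 mm above the bench, z up. Fixed rail's inner face: plane y = 0, from here 200 mm along +x. Loose rail's inner face when true: plane x = 0, 183 mm along +y. The rails lie outside these planes; the inside of the corner, the +x +y quadrant, is bare bench.
- frame: The fixed part of the frame. Its rail is 40 x 40 mm in section, top 40 mm above the bench; origin at the inside corner at bench level, axes as corner. A 4 mm blue plate and a bolt head over the corner reach 48 mm. A hold-down clamp (red bar and post, top at 56 mm) sits over its outer half, 160 mm from the corner.
- loose_rail (a joint): Angle of the loose rail about the pivot, rad: 0 = at a right angle to the fixed rail, positive = leaning in (corner sharper than 90 degrees by this much), negative = swung too far out. Stiff (friction about 0.5 N m: 4 to 5 N at 110 mm from the corner), stays where left; no stop at 0, ends at -0.12 and 0.2. Starts at 0.06 to 0.13.
- loose_rail_end (a point): Loose rail (40 x 40 mm in section, top 40 mm above the bench, turns with loose_rail): point on its inner face at its free end, 183 mm from the corner, 20 mm above the bench.
- square_handle (a point): Orange upright handle of the loose steel square, 25 x 25 mm in section, sides along the square's x and y. The point is on its axis, 65 mm above the square's underside and 25 mm below the handle's top. z up. With the square seated in the true corner, its axes match those of corner and the handle axis is at x = y = 42 mm there.
- square: The square, a flat L 30 mm high, 0.25 to 0.45 kg, two arms 16 mm wide; origin under the handle axis on the underside. One arm's outer face is the plane y = -42 mm, running to x = +78 mm; the other's is the plane x = -42 mm, running to y = +78 mm (10 mm relief cut where they meet). Starts lying in the tray.
- square_heel (a point): Heel of the square, where the planes of its two outer faces meet (42 mm from the handle axis in -x and in -y), 15 mm above its underside; axes as square.
- tray: Blue open tray, fixed to the bench, 230 x 230 x 30 mm, walls and floor 5 mm; origin at the centre of its underside, on the bench; z up.
- wrench: Loose steel wrench, 160 mm long, lying on the bench; bystander.
- jar: White jar with black lid, 56 mm across, 75 mm high, standing; origin at the centre of its underside; bystander.
- bolt_bin: Red two-part bin with nuts, 110 x 150 x 50 mm; origin at the centre of its underside; bystander.
There are look-alikes about, which are no part of the job. What is shaped like the square but brown or purple is not meant.

How it is judged:
On the way, in this order (a step that is already met when the one before it is completed fails the run):
1. held square pressed level into the corner 0.5 s: heel within 2.5 mm in x and y, aligned to the fixed rail within 0.02 rad, loose rail true within 0.015 rad, over 1 N on each rail (x of square_heel in the frame of corner between -0.0025 and 0.0025 m and y of square_heel in the frame of corner between -0.0025 and 0.0025 m and angle between the x axis of square_heel and the x axis of corner, either way round below 0.02 rad and angle between square_heel's own z axis and vertical below 0.05 rad and value of joint loose_rail between -0.015 and 0.015 rad and contact force between square and frame_c0 above 1 N and contact force between square and loose_rail_c0 above 1 N and contact force between the fingers and square above 1 N), for 0.5 s.
2. the square is lowered to within 6 mm of the tray's floor while still held (z of square in the frame of tray below 0.011 m and contact force between the fingers and square above 1 N and x of square in the frame of tray between -0.075 and 0.075 m and y of square in the frame of tray between -0.075 and 0.075 m).
At the end, for the whole second after the job is handed in: The loose rail is within 0.015 rad of a right angle to the fixed rail, and the square lies released, flat (within 0.05 rad) and still on the floor of the blue tray (underside within 2 mm of the floor, handle within 75 mm of the tray's middle along each side) (value of joint loose_rail between -0.015 and 0.015 rad and z of square in the frame of tray below 0.007 m and angle between square's own z axis and vertical below 0.05 rad and x of square in the frame of tray between -0.075 and 0.075 m and y of square in the frame of tray between -0.075 and 0.075 m and linear speed of square below 0.01 m/s and contact force between the fingers and square below 0.1 N); the robot touches nothing.
It fails at once if the wrench is moved more than 20 mm (distance of wrench from where it was at the start of the episode above 0.02 m).
It fails at once if the jar is moved more than 20 mm (distance of jar from where it was at the start of the episode above 0.02 m).
It fails at once if the red bin is moved more than 20 mm (distance of bolt_bin from where it was at the start of the episode above 0.02 m).
It also fails if it takes over 67 s, if anything falls off the work surface, if the arm or the gripper's body presses on something with over 40 N, if the wrist force passes 120 N, or if a joint passes its speed limit or range.

## Robot

A 6-joint arm with a two-finger parallel gripper is mounted at the origin on the work surface. World frame = base frame: x ahead of the robot, y to its left, z up, the work surface at z = 0. Lengths are in m, angles in rad, forces in N, time in s.
With the tool pointing down it reaches from about 0.3 to 0.875 m from the base axis. Payload 6.4 kg.
Tool frame: the origin (TCP) lies at the very end of the fingers, on their centre line; the grasp point (between the pads) lies 19 mm behind it; z points along the fingers, y is the direction in which the jaws open and shut (so a half turn about z gives the same grasp; the last joint's range is limited). The gripper opens to 85 mm and grips with 20 to 120 N. Pads are 22 mm wide; open, the fingers measure 114 mm over their backs; the gripper's body (76 mm by 85 mm) begins 54 mm behind the grasp point. The pads swing forward as they close: fully open they stand 13 mm farther back than shut.
Start: joints at [-1.306, 0.181, 1.607, -0, 1.354, -0.206], TCP at [0.261, -0.512, 0.231] pointing down, gripper open.
Joint ranges: [-2.99, 2.99], [-0.89, 2.07], [0.3, 2.58], [-1.14, 4.28], [0, 2.63], [-3.12, 3.12]. Speed limits (rad/s): [2.57, 2.57, 3.01, 3.14, 3.14, 3.14].

## Interface

Orientations are given as a unit quaternion [w, x, y, z].
In Python, from bench import telemetry, imaging, ctrl gives the robot as it stands.
- The arm moves only by the shell command python3 -m pendant 'ROWS' [OPENING]. ROWS is JSON, a list that holds one entry, the list of rows, each a list of 6 numbers: the shift along the tool's x, y, z in units of 200 mm (1.0 is 200 mm), then the turn, a rotation vector about the tool's x, y, z in units of pi rad (1.0 is pi rad). In form: [[[tx, ty, tz, rx, ry, rz], ...]]. A call has 1 to 12 rows; each row shifts and turns the pose as measured when the row begins, along the tool's axes as they then stand; what a row does not reach is not made up. A row lasts 1/8 s, in which the tool goes at most 62.5 mm and 10.7 degrees, less where a joint would pass 70% of its speed; a pose out of reach is approached as far as the arm can. A call with a number of a shift or a turn outside -1 to 1 is refused whole. A call with a gripper value outside its range is refused whole. OPENING is the closure, from 0 (fully open) to 1 (shut), set as the call begins (- or left out, the last holds). The fingers move at their own pace and stop on an object; the grip force is fixed at half the most. Time passes only in rows, so rows that do not move let the fingers close. It gives the time, the measured TCP pose, the force and the opening at its end, in the units of the state.
- telemetry.get_obs(): the state, without advancing time (a new reading comes with each control period).
- imaging.camera(name): name is "side" or "top" or "wrist"; returns a dict with "pixels" (400x640x3 uint8, blue, green, red), "vfov" (degrees; the focal length in pixels is half the picture's height over the tangent of half this angle, whatever the lens; pixels are square), "cx", "cy" (the principal point, pixels), "R" (3x3) and "t" (3): a world point X has camera coordinates R X + t. Camera axes: x right, y down, z forward; pixel columns grow to the right and rows downward; lengths in m; the calibration is good to about 2 mm. The wrist camera is an equidistant fisheye: a pixel r from the principal point sees the ray r / f radians off the axis. A picture is of the moment at which its call begins. There is no depth.
- ctrl.hand_in(): hands the job in, once; it reports no verdict.
The state is a dict: "time_s": time; "q": joint angles; "dq": joint speeds; "joint_efforts": joint torques, N m; "eef_pos": TCP position; "eef_rot": TCP orientation; "wrist_force": force on the tool from outside, world axes, zero at the start; "torque": the same for the moment, N m; "opening": opening from 0.0 (shut) to 1.0 (fully open).
Only numpy, scipy, OpenCV 4.12 (cv2) and the standard library are available. Lean on these libraries where they do the work, as an engineer would, in place of code of your own. Each camera call takes 0.05 s, during which the arm holds its last target.

## Working session

There is one attempt and no reset: what is moved stays moved. The work goes in short steps, Python scripts to look and compute and a shell command to move; the robot and the scene stay as the last step left them, time stands still between calls to the robot, and variables do not carry over. Pictures are saved under pics/ and viewed, and the job is handed in when it is done.

```bash
ls; mkdir -p pics; python3 - <<'E'
from bench import telemetry, imaging, ctrl
import cv2
for n in ["top","side","wrist"]:
    c=imaging.camera(n); cv2.imwrite(f"pics/{n}0.png",c["pixels"])
    print(n,c["vfov"],c["cx"],c["cy"],c["R"],c["t"])
print(telemetry.get_obs())
E
```

```text
pics
top 46.94161800562126 316.7728662700882 202.87085983315419 [[-0.01717039 -0.99984071 -0.00487085]
 [-0.99905742  0.01735078 -0.03978983]
 [ 0.03986801  0.00418306 -0.9991962 ]] [-0.08642448  0.48883742  1.13921877]
side 50.16824849774505 329.71632321792686 199.13614072356322 [[-0.89301539 -0.45002237  0.00183535]
 [-0.21958332  0.43216961 -0.87464998]
 [ 0.39281888 -0.78147891 -0.48475152]] [0.42545384 0.2137134  0.75171597]
wrist 65.70646984690485 318.6226529374408 198.4415413368517 [[ 0.45367157 -0.89116761 -0.00154465]
 [-0.85433313 -0.43541191  0.28378051]
 [-0.25356855 -0.12742351 -0.95888802]] [-0.57361794 -0.03708846  0.37907209]
{'time_s': 0.15, 'q': array([-1.30628865e+00,  1.81386183e-01,  1.60777054e+00,  3.89916787e-06,
        1.35385909e+00, -2.06315545e-01]), 'dq': array([ 3.50584248e-04, -2.80654294e-03, -3.00076942e-03,  2.56433236e-04,
        7.11452693e-05, -1.04897924e-03]), 'joint_efforts': array([ 3.27624939e-04, -4.45266330e+01, -3.51688278e+01, -2.74198082e-04,
        5.91088756e-03,  5.68625936e-06]), 'eef_pos': array([ 0.2607231 , -0.51200008,  0.23058601]), 'eef_rot': array([-7.11331556e-04,  9.72418271e-01,  2.33242794e-01, -1.87983961e-05]), 'wrist_force': array([ 0.68654162, -0.43242026, -0.60937135]), 'torque': array([-0.02690192, -0.00249709,  0.02860202]), 'opening': 0.9992460594428701}
```

View pics/top0.png

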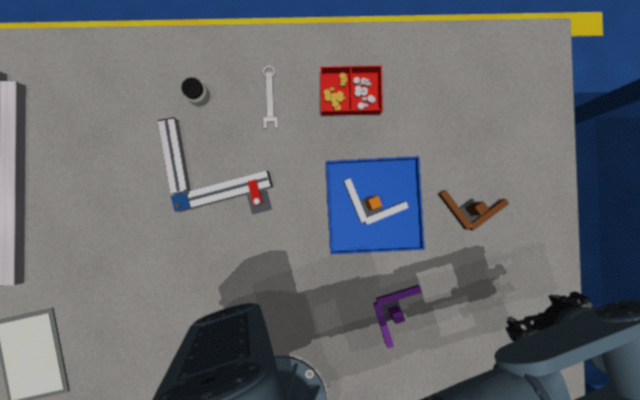

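View pics/side0.png

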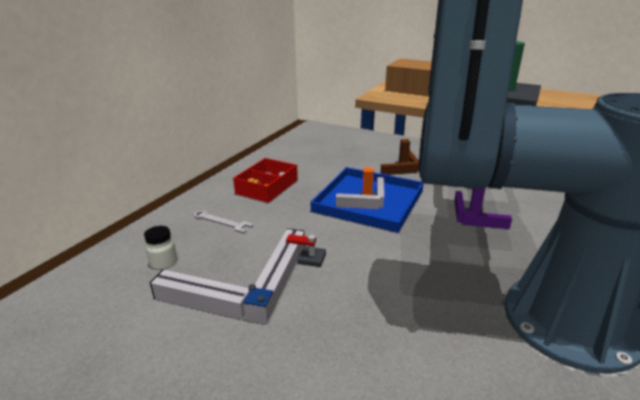

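View pics/wrist0.png

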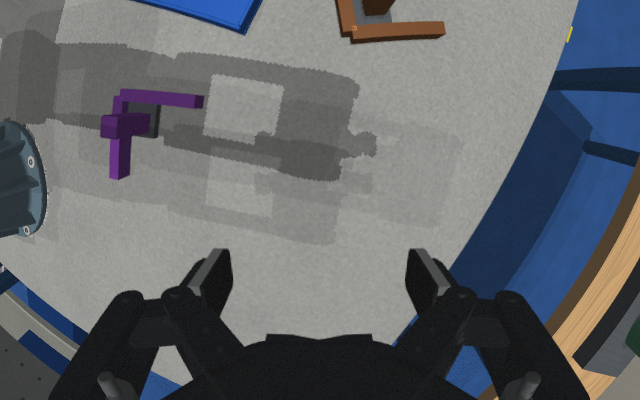

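```bash
cat > h.py <<'E'
import numpy as np, cv2
from scipy.spatial.transform import Rotation as Ro
from bench import telemetry, imaging
def ray(c,u,v,fish=False):
    f=200/np.tan(np.radians(c["vfov"])/2); d=np.array([(u-c["cx"])/f,(v-c["cy"])/f])
    if fish:
        r=np.hypot(*d); k=np.sin(r)/r if r>1e-9 else 1; w=np.array([*(d*k),np.cos(r)])
    else: w=np.array([*d,1.])
    R=np.array(c["R"]); return -R.T@np.array(c["t"]), R.T@w
def plane(c,u,v,z,fish=False):
    o,d=ray(c,u,v,fish); return (o+d*(z-o[2])/d[2])
def proj(c,X,fish=False):
    f=200/np.tan(np.radians(c["vfov"])/2); p=np.array(c["R"])@np.array(X)+np.array(c["t"])
    if fish:
        r=np.hypot(p[0],p[1]); th=np.arctan2(r,p[2]); return c["cx"]+f*th*p[0]/r, c["cy"]+f*th*p[1]/r
    return c["cx"]+f*p[0]/p[2], c["cy"]+f*p[1]/p[2]
def rot(o): return Ro.from_quat(np.roll(o["eef_rot"],-1)).as_matrix()
def rows(target,yaw=None,p=None):
    "world target TCP (and heading of tool x in deg, tool down) -> tool-frame shift in row units, turn z in units of pi"
    o=telemetry.get_obs(); R=rot(o); s=R.T@(np.array(target)-o["eef_pos"])/0.2
    out=[s.round(4)]
    if yaw is not None:
        y=np.radians(yaw); x=np.array([np.cos(y),np.sin(y),0]); z=np.array([0,0,-1.]); T=np.c_[x,np.cross(z,x),z]
        out.append((Ro.from_matrix(R.T@T).as_rotvec()/np.pi).round(4))
    return out
def head(o=None):
    o=o or telemetry.get_obs(); R=rot(o); return np.degrees(np.arctan2(R[1,0],R[0,0])), R[:,2]
E
python3 - <<'E'
import cv2
a=cv2.imread('pics/top0.png')
cv2.imwrite('pics/topc1.png',cv2.resize(a[100:230,140:280],None,fx=5,fy=4.6*5/4.6,interpolation=cv2.INTER_CUBIC)[:600])
cv2.imwrite('pics/topc2.png',cv2.resize(a[150:260,320:430],None,fx=5,fy=5,interpolation=cv2.INTER_CUBIC))
E
python3 - <<'E'
import sys; sys.path.insert(0,'.')
from h import *
a=imaging.camera("top"); im=a["pixels"]
hsv=cv2.cvtColor(im,cv2.COLOR_BGR2HSV)
m=cv2.inRange(hsv,(8,150,120),(22,255,255)); m[:, :330]=0; m[:,420:]=0
n,l,s,ce=cv2.connectedComponentsWithStats(m); print([(s[i],ce[i]) for i in range(1,n) if s[i][4]>20])
E
```

```text
[(array([339,  73,   9,  14,  97], dtype=int32), array([342.69072165,  78.98969072])), (array([330,  87,  16,  24, 247], dtype=int32), array([336.14979757,  98.34412955])), (array([369, 197,  12,  12, 107], dtype=int32), array([374.37383178, 202.44859813]))]
```

View pics/topc1.png

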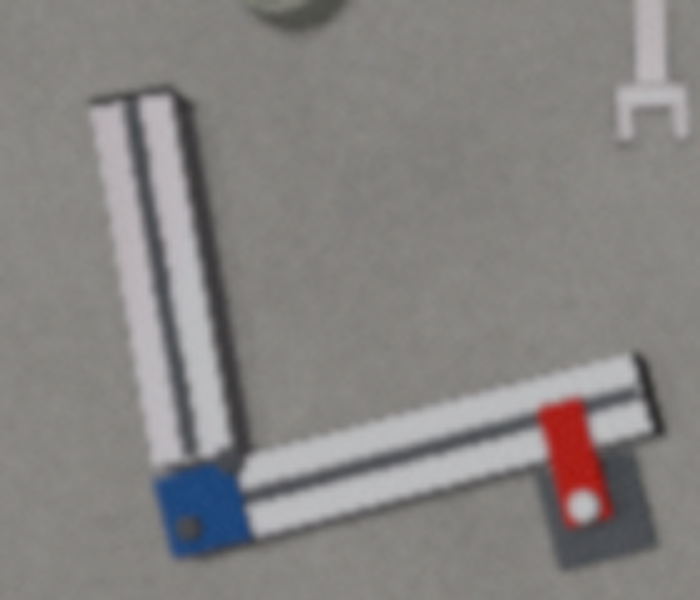

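View pics/topc2.png

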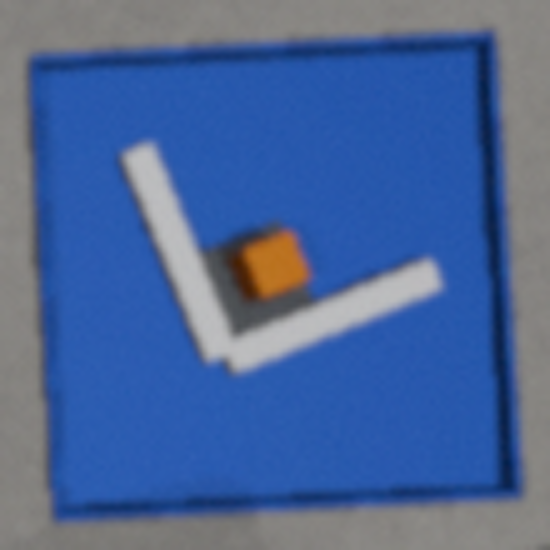

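```bash
cat > m1.py <<'E'
from h import *
c=imaging.camera("top")
P=lambda u,v,z:plane(c,u,v,z)[:2]
h=P(375.2,202.6,.095); print("handle",h)
z=.035
e=lambda a,b,z,ox,oy:[P(ox+p[0]/5,oy+p[1]/5,z) for p in (a,b)]
def ang(q): d=q[1]-q[0]; return np.degrees(np.arctan2(d[1],d[0])), np.hypot(*d)
print("xarm",ang(e((240,375),(443,288),z,320,150)), ang(e((228,335),(430,256),z,320,150)))
print("yarm",ang(e((208,360),(121,155),z,320,150)))
print("tray corners",[P(320+u/5,150+v/5,.03) for u,v in((30,58),(494,33),(522,494),(58,520))])
print("fixed",ang(e((240,458),(632,355),.04,140,100)),e((240,458),(632,355),.04,140,100))
print("loose",ang(e((228,450),(172,92),.04,140,100)),e((228,450),(172,92),.04,140,100))
print(head())
E
python3 m1.py
```

```text
handle [ 0.48214627 -0.22998472]
xarm (np.float64(-67.83478184528435), np.float64(0.10767421479050455)) (np.float64(-69.65666941642031), np.float64(0.1057977720567529))
yarm (np.float64(21.832163507735547), np.float64(0.10854916096641254))
tray corners [array([ 0.5875694 , -0.11935849]), array([ 0.59584595, -0.34749886]), array([ 0.36989923, -0.35526515]), array([ 0.36107935, -0.1289438 ])]
fixed (np.float64(-76.23180949532218), np.float64(0.19716343253854582)) [array([0.51894162, 0.21786163]), array([0.56586538, 0.02636338])]
loose (np.float64(8.535178006125063), np.float64(0.17816706614324385)) [array([0.52294505, 0.22368638]), array([0.6991389 , 0.25012933])]
(np.float64(26.975043059638836), array([-2.61895985e-04,  8.08434517e-04, -9.99999639e-01]))
```

```bash
python3 -c "
from h import *
print(*rows([.482,-.23,.2],21.5))"
```

```text
[ 1.6259 -0.7555  0.1551] [-0.0003 -0.      0.0304]
```

```bash
python3 -m pendant '[[[0.23,-0.108,0.02,0,0,0],[0.23,-0.108,0.02,0,0,0],[0.23,-0.108,0.02,0,0,0],[0.23,-0.108,0.02,0,0,0],[0.23,-0.108,0.02,0,0,0],[0.23,-0.108,0.02,0,0,0],[0.23,-0.108,0.02,0,0,0],[0,0,0,0,0,0.03]]]'; python3 -c "
from h import *
print(*rows([.482,-.23,.2],21.5))"
```

```text
time_s: 1.25
eef_pos: [0.4853, -0.2237, 0.2016]
eef_rot: [0.0, 0.983, 0.185, 0.0]
wrist_force: [-0.1, -0.1, -0.6]
opening: 0.998
[-0.0267  0.0235  0.0082] [ 0.0001 -0.0002 -0.0013]
```

```bash
python3 -m pendant '[[[-0.0267,0.0235,0,0,0,0],[0,0,0,0,0,0]]]'; python3 -c "
from h import *
c=imaging.camera('wrist'); cv2.imwrite('pics/w1.png',c['pixels']); print(c['R'],-np.array(c['R']).T@np.array(c['t']),proj(c,[.482,-.23,.095],True))
c=imaging.camera('top'); cv2.imwrite('pics/t1.png',c['pixels'])"
```

```text
time_s: 1.5
eef_pos: [0.4819, -0.23, 0.2014]
eef_rot: [0.0, 0.982, 0.186, 0.0]
wrist_force: [-0.1, -0.6, 0.1]
opening: 1.003
[[ 3.66279913e-01 -9.30504700e-01  1.66940718e-04]
 [-8.92247877e-01 -3.51169734e-01  2.83854792e-01]
 [-2.64069594e-01 -1.04119261e-01 -9.58867263e-01]] [ 0.54857433 -0.20314165  0.34408323] (np.float64(319.29817624950385), np.float64(196.2063473239171))
```

View pics/w1.png

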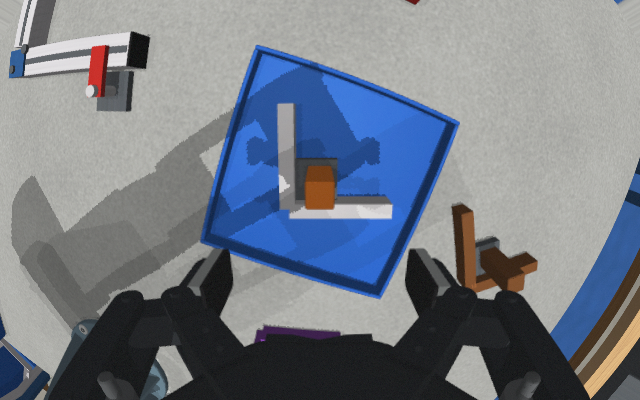

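View pics/t1.png

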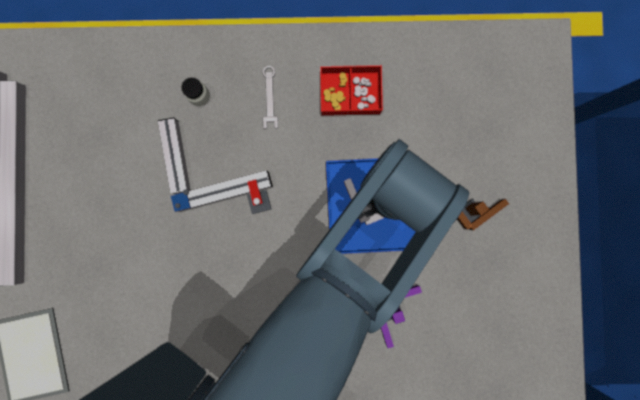

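```bash
python3 -c "
import cv2
a=cv2.imread('pics/w1.png'); cv2.imwrite('pics/w1c.png',cv2.resize(a[95:225,270:400],None,fx=4.5,fy=4.5,interpolation=cv2.INTER_CUBIC))"
```

```text
(no output)
```

View pics/w1c.png

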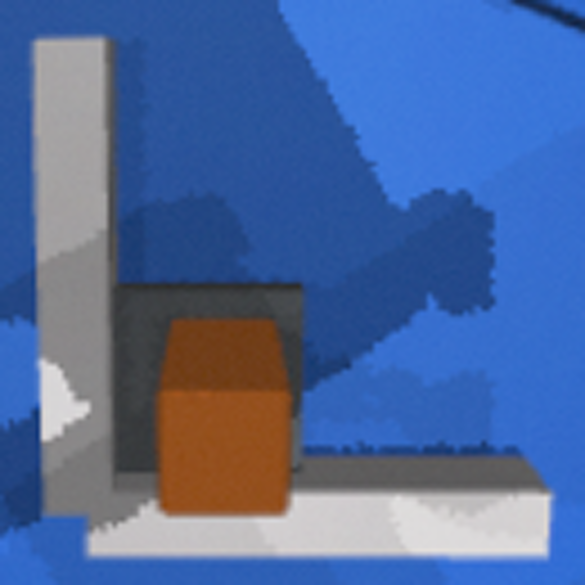

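```bash
python3 -c "
from h import *
c=imaging.camera('wrist')
P=lambda u,v,z:plane(c,270+u/4.5-.4,95+v/4.5-.4,z,True)[:2]
q=np.array([P(*p,.095) for p in((161,388),(290,389),(290,515),(161,513))]); print(q,q.mean(0),np.linalg.norm(q-np.roll(q,1,0),axis=1))
def ang(a,b): d=b-a; return np.degrees(np.arctan2(d[1],d[0])),np.hypot(*d)
print(ang(q[3],q[0]),ang(q[2],q[1]),ang(q[0],q[1])[0]+90,ang(q[3],q[2])[0]+90)
print('x arm outer',ang(P(88,556,.035),P(548,556,.035)),'inner top',ang(P(300,490,.035),P(551,491,.035)))
print('y arm outer',ang(P(44,515,.035),P(33,40,.035)),P(44,515,.035))
print(head())"
```

```text
[[ 0.49012743 -0.21444125]
 [ 0.49860955 -0.23656782]
 [ 0.47603518 -0.24578706]
 [ 0.46752523 -0.2230033 ]] [ 0.48307434 -0.22994986] [0.02416957 0.02369665 0.02438435 0.02432116]
(np.float64(20.747430001121117), np.float64(0.024169572840294116)) (np.float64(22.214827901680774), np.float64(0.024384349388361166)) 20.974100118579244 20.481146197113603
x arm outer (np.float64(-68.76122715293722), np.float64(0.11018641232189844)) inner top (np.float64(-68.91147517805814), np.float64(0.05982960454063948))
y arm outer (np.float64(21.267380762775396), np.float64(0.10957928662204544)) [ 0.43742091 -0.20229634]
(np.float64(21.405111886843443), array([ 4.74964326e-04,  4.56401259e-05, -9.99999886e-01]))
```

```bash
python3 -m pendant '[[[0.006,-0.002,0.2,0,0,-0.001],[0,0,0.2,0,0,0],[0,0,0.2,0,0,0],[0,0,0.14,0,0,0],[0,0,0,0,0,0]]]'; python3 -c "
from h import *
print(*rows([.4831,-.2299,.052],21.2))"
```

```text
time_s: 2.28
eef_pos: [0.4833, -0.2332, 0.0516]
eef_rot: [0.002, 0.983, 0.186, 0.002]
wrist_force: [0.3, 0.6, -0.1]
opening: 0.999
[ 0.005  -0.0156 -0.0022] [ 0.0014 -0.001   0.0013]
```

```bash
python3 -m pendant '[[[0.005,-0.0156,-0.002,0.0014,-0.001,0.0013],[0,0,0,0,0,0]]]'; python3 -c "
from h import *
print(*rows([.4831,-.2299,.052],21.2))"
```

```text
time_s: 2.52
eef_pos: [0.4843, -0.2311, 0.0544]
eef_rot: [0.001, 0.983, 0.184, 0.001]
wrist_force: [0.6, -1.0, -0.4]
opening: 1.002
[-0.0031 -0.0079  0.0121] [ 0.0008 -0.0005 -0.0002]
```

```bash
python3 -m pendant '[[[-0.002,-0.006,0.01,0.0008,-0.0005,0],[0,0,0,0,0,0]]]'; python3 -c "
from h import *
print(*rows([.4831,-.2299,.052],21.2))"
```

```text
time_s: 2.78
eef_pos: [0.4847, -0.231, 0.0544]
eef_rot: [0.001, 0.983, 0.184, 0.001]
wrist_force: [0.4, 0.6, -0.5]
opening: 0.999
[-0.0054 -0.0079  0.012 ] [ 0.001  -0.0005 -0.0001]
```

```bash
python3 -m pendant '[[[0,0,0,0,0,0],[0,0,0,0,0,0],[0,0,0,0,0,0],[0,0,0,0,0,0],[0,0,0,0,0,0],[0,0,0,0,0,0]]]' 1; python3 -c "
from h import *
print(*rows([.4831,-.2299,.052],21.2)); print(head(),telemetry.get_obs()['torque'])
c=imaging.camera('wrist'); cv2.imwrite('pics/w2.png',c['pixels'])"
```

```text
time_s: 3.52
eef_pos: [0.4852, -0.2312, 0.0551]
eef_rot: [0.002, 0.983, 0.184, 0.002]
wrist_force: [0.2, 0.8, 0.2]
opening: 0.284
[-0.0074 -0.0097  0.0156] [ 0.0013 -0.0008 -0.0001]
(np.float64(21.183290914312423), array([ 0.00380615, -0.00290552, -0.99998854])) [ 0.19318799  0.04115504 -0.05318541]
```

View pics/w2.png

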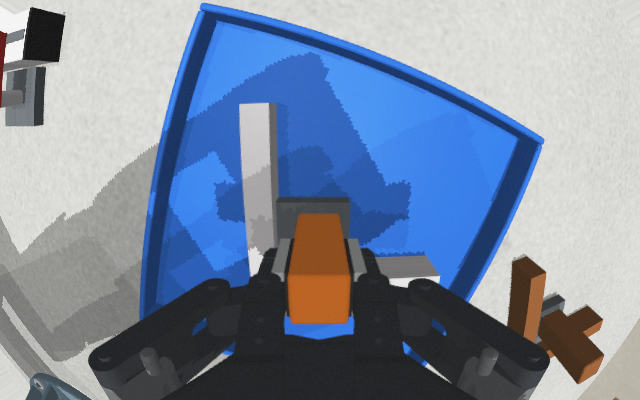

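```bash
python3 -m pendant '[[[0,0,-0.05,0.001,-0.001,0],[0,0,-0.1,0,0,0],[0,0,-0.15,0,0,0],[0,0,-0.15,0,0,0],[0,0,-0.05,0,0,0],[0,0,0,0,0,0]]]'; python3 -c "
from h import *
c=np.array([.519,.218]);ax=np.array([.238,-.971]);ay=np.array([.971,.238])
t=c+ax*.065+ay*.055
print(t,*rows([*t,.155],13.77),head())
"
```

```text
time_s: 4.32
eef_pos: [0.4826, -0.2292, 0.156]
eef_rot: [-0.002, 0.983, 0.184, -0.003]
wrist_force: [0.7, -0.0, -3.7]
opening: 0.282
[0.587875 0.167975] [ 1.2085 -1.6615  0.0083] [-0.0018  0.0018  0.0412] (np.float64(21.182084350934378), array([-0.00719182,  0.00362744, -0.99996756]))
```

```bash
python3 -m pendant '[[[0.134,-0.185,0,-0.0018,0.0018,0],[0.134,-0.185,0,0,0,0],[0.134,-0.185,0,0,0,0],[0.134,-0.185,0,0,0,0],[0.134,-0.185,0,0,0,0],[0.134,-0.185,0,0,0,0],[0.134,-0.185,0,0,0,0],[0,0,0,0,0,0.041],[0,0,0,0,0,0]]]'; python3 -c "
from h import *
c=np.array([.519,.218]);ax=np.array([.238,-.971]);ay=np.array([.971,.238])
t=c+ax*.065+ay*.055
print(t,*rows([*t,.155],13.77),head())
c=imaging.camera('wrist'); cv2.imwrite('pics/w3.png',c['pixels'])
np.savez('w3.npz',**{k:c[k] for k in c})
"
```

```text
time_s: 5.45
eef_pos: [0.5585, 0.0908, 0.1412]
eef_rot: [-0.003, 0.993, 0.118, -0.01]
wrist_force: [-0.1, 0.1, -3.6]
opening: 0.285
[0.587875 0.167975] [ 0.2319 -0.3414 -0.0703] [-0.003   0.0061 -0.0013] (np.float64(13.538026269488608), array([-0.02092277,  0.00451292, -0.99977091]))
```

View pics/w3.png

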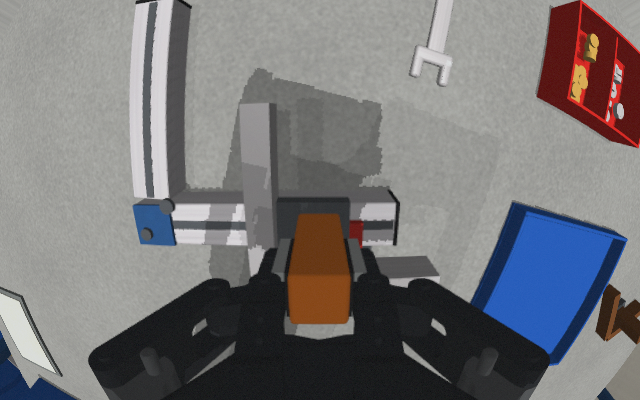

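```bash
python3 -c "
import cv2
a=cv2.imread('pics/w3.png'); cv2.imwrite('pics/w3c.png',cv2.resize(a[150:260,120:280],None,fx=5,fy=5,interpolation=cv2.INTER_CUBIC))
cv2.imwrite('pics/w3d.png',cv2.resize(a[0:210,120:280],None,fx=2.8,fy=2.8,interpolation=cv2.INTER_CUBIC))"
```

```text
(no output)
```

View pics/w3c.png

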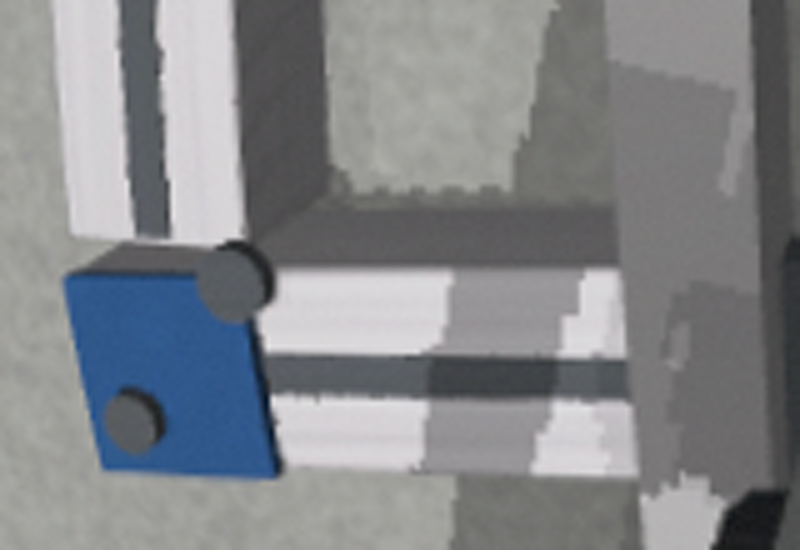

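View pics/w3d.png

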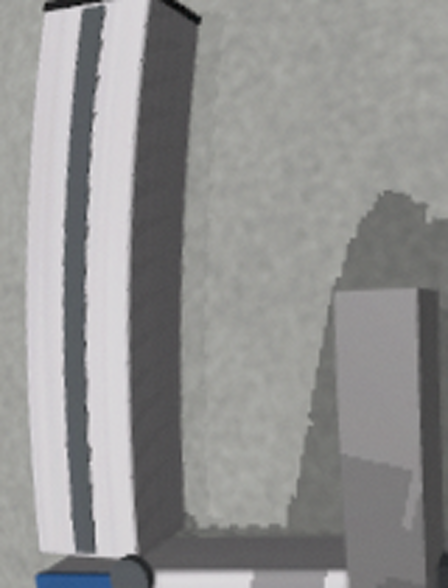

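```bash
cat > m3.py <<'E'
from h import *
c=dict(np.load('w3.npz')); c["cx"]=float(c["cx"]);c["cy"]=float(c["cy"]);c["vfov"]=float(c["vfov"])
def P(u,v,z): return plane(c,120+u/5-.4,150+v/5-.4,z,True)[:2]
def D(u,v,z): return plane(c,120+u/2.8-.3,v/2.8-.3,z,True)[:2]
def ang(a,b): d=b-a; return np.degrees(np.arctan2(d[1],d[0])).round(2),np.hypot(*d).round(4)
print("bolt",P(232,288,.048))
a,b=P(280,268,.04),P(620,266,.04); print("fixed top",a,b,ang(a,b))
far=plane(c,391,190,.04,True)[:2]; print("far",far,ang(a,far))
a2,b2=P(345,205,0),P(612,205,0); print("fixed bot",a2,b2,ang(a2,b2))
l0,l1=D(135,552,.04),D(149,4,.04); print("loose top",l0,l1,ang(l0,l1))
m0,m1=D(186,515,0),D(199,25,0); print("loose bot",m0,m1,ang(m0,m1))
def inter(p,q,r,s):
    A=np.c_[q-p,-(s-r)]; t=np.linalg.solve(A,r-p); return p+t[0]*(q-p)
print("corner top",inter(a,far,l0,l1),"bot",inter(a2,b2,m0,m1))
E
python3 m3.py
```

```text
bolt [0.51873859 0.22053954]
fixed top [0.52124028 0.2148031 ] [0.5371296 0.1521885] (np.float64(-75.76), np.float64(0.0646))
far [0.57718225 0.03512787] (np.float64(-72.71), np.float64(0.1882))
fixed bot [0.52034031 0.21892982] [0.53357973 0.16317257] (np.float64(-76.64), np.float64(0.0573))
loose top [0.52535253 0.22312468] [0.69570341 0.25094064] (np.float64(9.27), np.float64(0.1726))
loose bot [0.52702467 0.22250362] [0.69946101 0.25216597] (np.float64(9.76), np.float64(0.175))
corner top [0.51897365 0.2220831 ] bot [0.51978734 0.22125866]
```

```bash
python3 -m pendant '[[[0,0,-0.05,-0.003,0.006,-0.001],[0,-0.1,-0.01,0,0,0],[0.1,-0.12,-0.01,0,0,0],[0.1,-0.12,-0.01,0,0,0],[0,0,0,0,0,0],[0,0,0,0,0,0]]]'; python3 -c "
from h import *
print(*rows([.587,.175,.155],13.8),head())
"
```

```text
time_s: 6.25
eef_pos: [0.5798, 0.1685, 0.1587]
eef_rot: [-0.0, 0.993, 0.121, 0.0]
wrist_force: [-0.3, -1.0, -3.6]
opening: 0.287
[ 0.0429 -0.0227  0.0188] [-0.0002 -0.0003  0.0004] (np.float64(13.873769434113735), array([ 7.47144274e-04,  8.03805874e-04, -9.99999398e-01]))
```

```bash
python3 -m pendant '[[[0.043,-0.0227,0,0,0,0.0004],[0,0,0,0,0,0]]]'; python3 -c "
from h import *
print(*rows([.587,.175,.155],13.8),head())
c=imaging.camera('wrist'); cv2.imwrite('pics/w4.png',c['pixels'])
for k in [(.5185,.222,.04),(.5185,.222,.0)]: print(proj(c,k,True))
"
```

```text
time_s: 6.5
eef_pos: [0.587, 0.1745, 0.1589]
eef_rot: [-0.0, 0.993, 0.12, 0.0]
wrist_force: [0.4, -0.8, -2.9]
opening: 0.286
[ 0.0004 -0.0025  0.0195] [-0.0002 -0.0003 -0.0004] (np.float64(13.733163364876876), array([ 6.73439627e-04,  7.23540078e-04, -9.99999511e-01]))
(np.float64(253.3890252011339), np.float64(248.74571931273405))
(np.float64(260.6350666719103), np.float64(232.55119738708788))
```

View pics/w4.png

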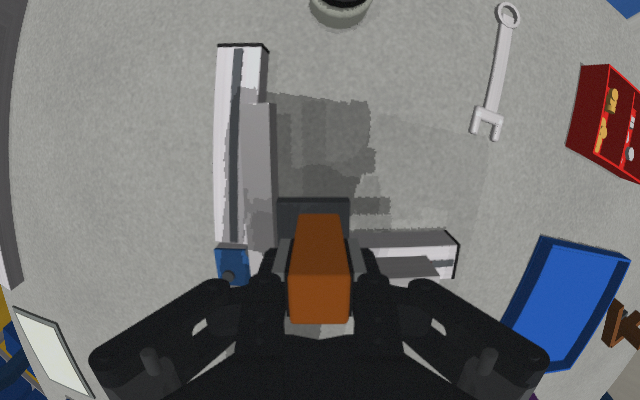

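```bash
python3 -m pendant '[[[0,0,0.15,0,0,-0.0004],[0,0,0.12,0,0,0],[0,0,0,0,0,0]]]'; python3 -c "
from h import *
print(*rows([.587,.175,.06],13.8),head())
"
```

```text
time_s: 6.92
eef_pos: [0.5871, 0.1732, 0.1041]
eef_rot: [-0.0, 0.993, 0.12, 0.0]
wrist_force: [-1.2, 0.8, -3.5]
opening: 0.286
[ 0.0016 -0.0091  0.2206] [-0.     -0.0003 -0.0004] (np.float64(13.727659651088127), array([ 8.12187954e-04,  2.47006215e-04, -9.99999640e-01]))
```

```bash
python3 -m pendant '[[[0,-0.009,0.1,0,0,-0.0004],[0,0,0.1,0,0,0],[0,0,0.02,0,0,0],[0,0,0,0,0,0]]]'; python3 -c "
from h import *
print(*rows([.587,.175,.053],13.8),head())
c=imaging.camera('wrist'); cv2.imwrite('pics/w5.png',c['pixels'])
c=imaging.camera('side'); cv2.imwrite('pics/s5.png',cv2.resize(c['pixels'][200:350,120:340],None,fx=3.5,fy=3.5))
"
```

```text
time_s: 7.42
eef_pos: [0.5878, 0.1748, 0.0589]
eef_rot: [-0.0, 0.993, 0.12, 0.001]
wrist_force: [-0.0, -0.8, -3.1]
opening: 0.288
[-0.0039 -0.0019  0.0294] [ 0.0001 -0.0009 -0.0001] (np.float64(13.77929722740623), array([ 2.95916647e-03,  4.09238787e-04, -9.99995538e-01]))
```

View pics/w5.png

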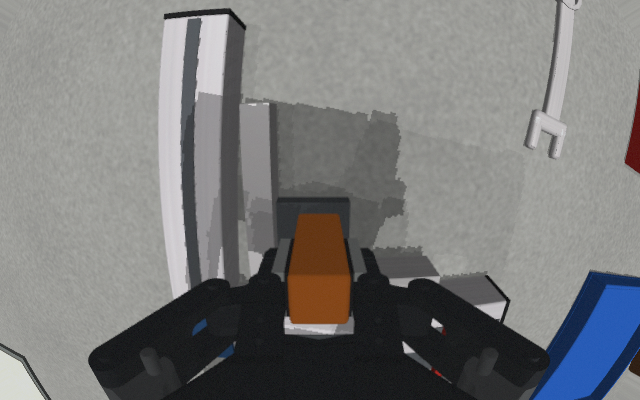

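View pics/s5.png

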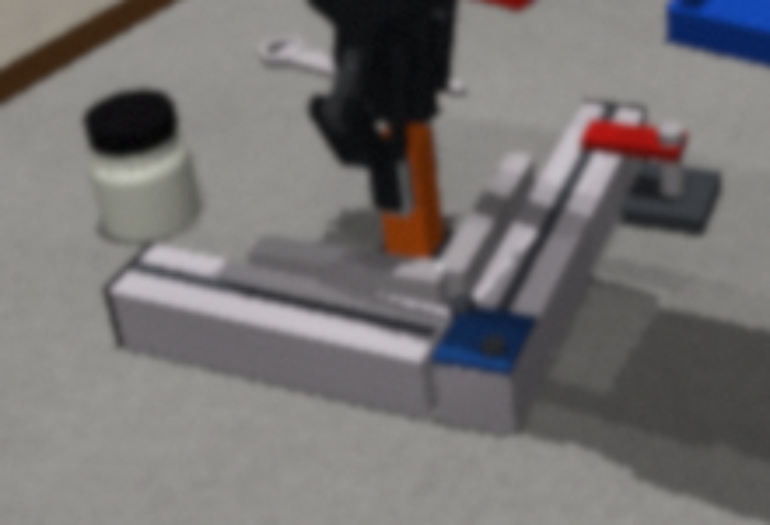

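```bash
python3 -m pendant '[[[-0.01,-0.002,0.028,0,-0.0009,0],[-0.015,0,0.005,0,0,0],[-0.015,0,0,0,0,0]]]'; python3 -c "
from h import *
print(*rows([.587,.175,.053],13.8),head(),rot(telemetry.get_obs()).T@telemetry.get_obs()['wrist_force'])
"
```

```text
time_s: 7.9
eef_pos: [0.5809, 0.1734, 0.0538]
eef_rot: [0.0, 0.993, 0.12, 0.002]
wrist_force: [-0.7, 0.3, -3.3]
opening: 0.283
[ 0.0313 -0.0005  0.0043] [ 0.0003 -0.0011 -0.0001] (np.float64(13.788282582443916), array([ 3.43962047e-03, -6.34545554e-06, -9.99994084e-01])) [-0.58821571 -0.48570743  3.31783933]
```

```bash
cat > st.py <<'E'
from h import *
o=telemetry.get_obs(); a=np.radians(-76.2); ax=np.array([np.cos(a),np.sin(a)]); ay=np.array([-ax[1],ax[0]])
p=o["eef_pos"][:2]-.0015*-0-np.array([.5185,.222]); F=o["wrist_force"][:2]
print("tcp in corner mm: x %.1f y %.1f z %.1f"%(1e3*p@ax,1e3*p@ay,1e3*o["eef_pos"][2]),"F x %.1f y %.1f z %.1f"%(F@ax,F@ay,o["wrist_force"][2]),"T",o["torque"].round(2),"head %.2f"%head(o)[0],"z",head(o)[1].round(4)[:2],*rows([.587,.175,.053],13.8)[1:], "t",o["time_s"])
E
python3 st.py; python3 -m pendant '[[[-0.012,0,0.002,0,-0.001,0],[-0.012,0,0,0,0,0]]]' >/dev/null; python3 st.py
```

```text
tcp in corner mm: x 62.1 y 49.0 z 53.8 F x -0.5 y -0.6 z -3.3 T [-0.   -0.04  0.01] head 13.79 z [ 0.0034 -0.    ] [ 0.0003 -0.0011 -0.0001] t 7.9
tcp in corner mm: x 62.0 y 44.8 z 54.0 F x -0.6 y 5.3 z -6.5 T [ 0.6  -1.09  0.36] head 13.81 z [ 0.0027 -0.0003] [ 0.0003 -0.0008  0.    ] t 8.15
```

```bash
python3 -m pendant '[[[-0.01,0,0,0,-0.0008,-0.002]]]' >/dev/null; python3 st.py;  python3 -m pendant '[[[-0.01,0,0,0,-0.0008,-0.002]]]' >/dev/null; python3 st.py
```

```text
tcp in corner mm: x 62.0 y 44.6 z 54.6 F x -1.3 y 6.3 z -6.8 T [ 0.54 -1.54 -0.19] head 14.16 z [0.0047 0.0003] [ 0.0003 -0.0015  0.002 ] t 8.275
tcp in corner mm: x 62.0 y 44.7 z 55.4 F x -1.1 y 7.2 z -7.3 T [ 0.52 -1.4  -0.28] head 14.49 z [0.0072 0.001 ] [ 0.0003 -0.0023  0.0038] t 8.4
```

```bash
python3 -m pendant '[[[-0.004,0,0.004,0,-0.004,0.0022]]]' >/dev/null; python3 st.py;  python3 -m pendant '[[[-0.004,0,0.004,0,-0.004,0]]]' >/dev/null; python3 st.py
```

```text
tcp in corner mm: x 62.2 y 44.9 z 55.2 F x 0.1 y 2.9 z -6.2 T [ 0.14 -0.82 -0.04] head 14.07 z [-0.0025 -0.0019] [0.0004 0.0009 0.0015] t 8.525
tcp in corner mm: x 62.3 y 45.2 z 54.9 F x -0.9 y 6.0 z -6.4 T [ 0.55 -1.31  0.05] head 14.06 z [-0.0127 -0.0044] [0.0004 0.0043 0.0014] t 8.65
```

```bash
sed -i 's/-76.2)/-75.94)/; s/,13.8)\[1:\]/,14.06)[1:]/' st.py; python3 st.py; python3 -m pendant '[[[-0.003,-0.015,0.003,0,0.003,0],[-0.003,-0.015,0,0,0,0]]]' >/dev/null; python3 st.py
```

```text
tcp in corner mm: x 62.5 y 45.0 z 54.9 F x -0.8 y 6.0 z -6.4 T [ 0.55 -1.31  0.05] head 14.06 z [-0.0127 -0.0044] [ 0.0004  0.0043 -0.    ] t 8.65
tcp in corner mm: x 57.2 y 44.6 z 54.7 F x 2.2 y 4.7 z -3.0 T [-0.31 -1.08 -0.  ] head 14.06 z [-0.0015 -0.0032] [0.0009 0.0007 0.    ] t 8.9
```

```bash
python3 -m pendant '[[[-0.003,-0.015,0.003,0.001,0.0007,0],[-0.003,-0.015,0,0,0,0]]]' >/dev/null; python3 st.py;python3 -m pendant '[[[-0.003,-0.015,0.003,0.001,0,0],[-0.003,-0.015,0,0,0,0]]]' >/dev/null; python3 st.py
```

```text
tcp in corner mm: x 52.1 y 44.5 z 54.8 F x 8.5 y 5.1 z -5.2 T [-1.22 -1.38 -0.08] head 14.08 z [ 0.0032 -0.0009] [ 0.0005 -0.0009  0.0001] t 9.15
tcp in corner mm: x 48.4 y 44.5 z 54.8 F x 6.9 y 6.6 z -6.4 T [-1.12 -1.3  -0.05] head 14.08 z [ 0.0062 -0.001 ] [ 0.0008 -0.0019  0.0001] t 9.4
```

```bash
python3 -m pendant '[[[-0.004,-0.012,0.003,0.001,-0.002,0]]]' >/dev/null; python3 st.py;python3 -m pendant '[[[-0.004,-0.012,0.003,0.001,-0.001,0]]]' >/dev/null; python3 st.py
```

```text
tcp in corner mm: x 47.1 y 44.5 z 54.8 F x 6.0 y 4.1 z -0.8 T [-0.84 -1.22 -0.11] head 14.07 z [ 0.0017 -0.0009] [ 0.0004 -0.0004  0.0001] t 9.525
tcp in corner mm: x 45.8 y 44.6 z 54.8 F x 5.8 y 3.1 z -1.5 T [-0.89 -1.23 -0.09] head 14.05 z [0.0001 0.0001] [-0. -0. -0.] t 9.65
```

```bash
python3 -m pendant '[[[-0.004,-0.01,0.003,0.001,-0.001,0]]]' >/dev/null; python3 st.py
```

```text
tcp in corner mm: x 44.9 y 44.6 z 54.8 F x 5.8 y 4.4 z -3.7 T [-0.97 -1.25 -0.13] head 14.04 z [-0.0014  0.0011] [-0.0005  0.0003 -0.0001] t 9.775
```

```bash
for i in 1; do python3 -m pendant '[[[-0.004,-0.01,0.002,0,0,0]]]' >/dev/null; python3 st.py; python3 -m pendant '[[[-0.004,-0.01,0.002,0,0,0]]]' >/dev/null; python3 st.py; done
python3 -c "
from h import *
c=imaging.camera('wrist'); cv2.imwrite('pics/w6.png',c['pixels'])
a=c['pixels']; cv2.imwrite('pics/w6c.png',cv2.resize(a[0:300,140:320],None,fx=2,fy=2,interpolation=cv2.INTER_CUBIC))"
```

```text
tcp in corner mm: x 44.2 y 44.6 z 54.9 F x 6.4 y 4.7 z -4.1 T [-0.98 -1.32 -0.07] head 14.03 z [ 0.0008 -0.0004] [ 0.0002 -0.0002 -0.0002] t 9.9
tcp in corner mm: x 43.5 y 44.5 z 54.8 F x 6.3 y 6.5 z -4.6 T [-1.07 -1.26 -0.03] head 14.02 z [ 0.0031 -0.002 ] [ 0.0008 -0.0008 -0.0002] t 10.025
```

View pics/w6c.png

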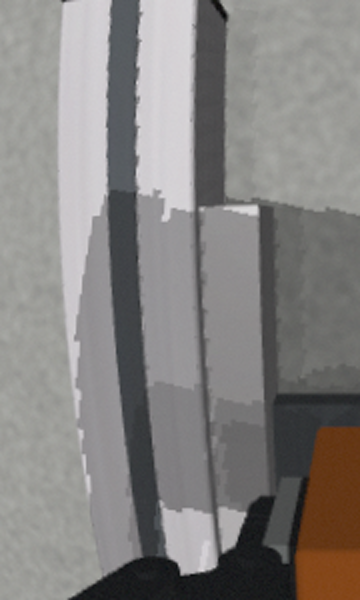

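```bash
python3 -m pendant '[[[-0.004,-0.01,0.002,0.0008,-0.0008,0]]]' >/dev/null; python3 st.py; python3 -m pendant '[[[-0.004,-0.01,0.002,0,0,0]]]' >/dev/null; python3 st.py; python3 -m pendant '[[[-0.004,-0.01,0.002,0,0,0]]]' >/dev/null; python3 st.py
```

```text
tcp in corner mm: x 43.1 y 44.5 z 54.9 F x 9.9 y 3.8 z -4.3 T [-1.56 -1.39 -0.05] head 14.03 z [ 0.0025 -0.0025] [ 0.001  -0.0006 -0.0002] t 10.2
tcp in corner mm: x 43.1 y 44.6 z 55.0 F x 8.8 y 4.7 z -2.8 T [-1.34 -1.21 -0.07] head 14.02 z [ 0.0049 -0.005 ] [ 0.0019 -0.0011 -0.0002] t 10.325
tcp in corner mm: x 43.0 y 44.5 z 55.0 F x 8.6 y 5.0 z -4.2 T [-1.31 -1.26  0.01] head 14.01 z [ 0.0072 -0.0075] [ 0.0029 -0.0016 -0.0003] t 10.45
```

```bash
python3 -m pendant '[[[-0.008,-0.013,0.002,0.003,-0.003,0]]]' >/dev/null; python3 st.py; python3 -m pendant '[[[-0.008,-0.013,0.002,0.003,-0.002,0]]]' >/dev/null; python3 st.py; python3 -m pendant '[[[-0.008,-0.013,0.002,0.001,-0.001,0]]]' >/dev/null; python3 st.py
```

```text
tcp in corner mm: x 42.9 y 44.4 z 55.1 F x 11.7 y 9.0 z -8.5 T [-2.01 -2.45  0.13] head 14.04 z [ 0.0002 -0.004 ] [ 0.0012  0.0002 -0.0001] t 10.575
tcp in corner mm: x 43.0 y 44.5 z 55.1 F x 11.1 y 7.7 z -8.6 T [-2.04 -2.37  0.11] head 14.07 z [-0.0035  0.0004] [-0.0004  0.001   0.    ] t 10.7
tcp in corner mm: x 43.1 y 44.5 z 55.1 F x 10.3 y 6.7 z -6.1 T [-1.71 -2.03  0.1 ] head 14.07 z [-0.0029 -0.0004] [-0.0001  0.0009  0.0001] t 10.825
```

```bash
python3 -m pendant '[[[-0.007,-0.011,0.002,0,0,0],[-0.007,-0.011,0.002,0,0,0],[-0.007,-0.011,0.002,0.001,-0.001,0],[-0.007,-0.011,0.002,0.001,-0.001,0]]]' >/dev/null; python3 st.py; 
python3 -c "
from h import *
c=imaging.camera('side'); cv2.imwrite('pics/s6.png',cv2.resize(c['pixels'][210:330,130:330],None,fx=4,fy=4,interpolation=cv2.INTER_CUBIC))
c=imaging.camera('wrist'); a=c['pixels']; cv2.imwrite('pics/w7c.png',cv2.resize(a[0:300,140:320],None,fx=2,fy=2,interpolation=cv2.INTER_CUBIC))
c=imaging.camera('top'); a=c['pixels']; cv2.imwrite('pics/t7c.png',cv2.resize(a[100:230,140:280],None,fx=4,fy=4,interpolation=cv2.INTER_CUBIC))"; python3 st.py
```

```text
tcp in corner mm: x 43.0 y 44.4 z 55.3 F x 8.4 y 7.2 z -6.6 T [-1.37 -1.83  0.09] head 14.05 z [ 0.0045 -0.0057] [ 0.0021 -0.001  -0.    ] t 11.325
tcp in corner mm: x 43.0 y 44.4 z 55.3 F x 9.1 y 7.3 z -7.1 T [-1.42 -1.79  0.08] head 14.05 z [ 0.0046 -0.0057] [ 0.0021 -0.001  -0.    ] t 11.475
```

View pics/s6.png

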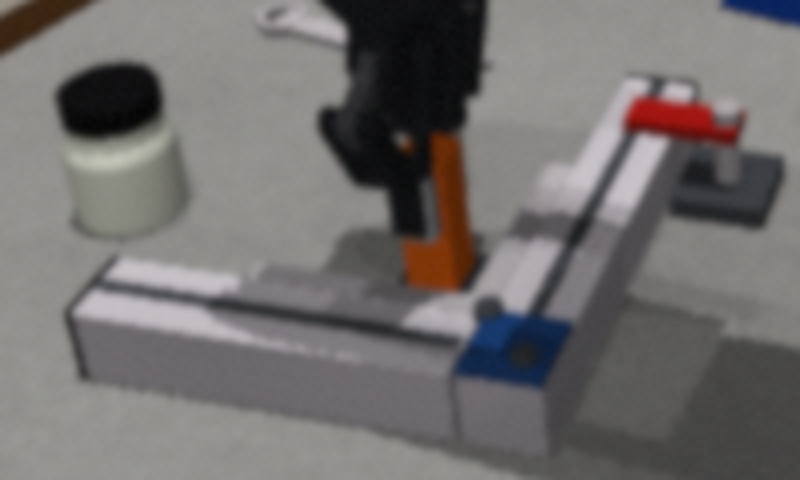

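View pics/w7c.png

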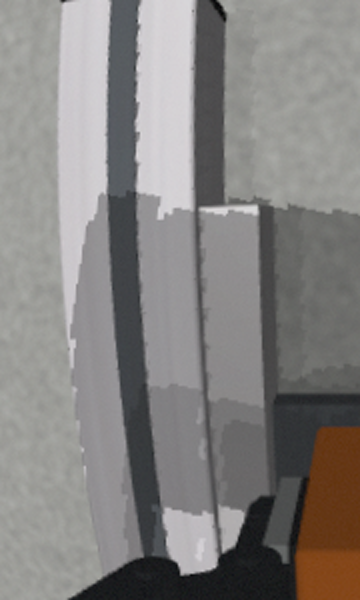

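View pics/t7c.png

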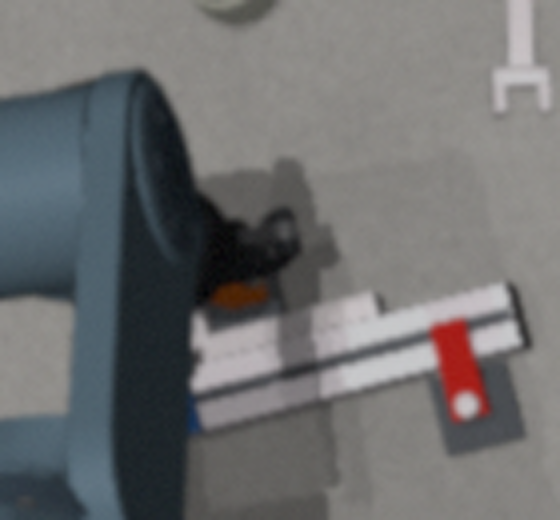

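```bash
python3 -c "
from h import *
c=imaging.camera('wrist')
P=lambda u,v,z:plane(c,140+u/2-.25,v/2-.25,z,True)[:2]
pts=np.array([P(193,4,.04),P(193,100,.04),P(194,200,.04),P(198,300,.04),P(204,400,.04),P(210,480,.04),P(217,560,.04)])
x=np.polyfit(pts[:,0],pts[:,1],1); print(pts.round(4),np.degrees(np.arctan(x[0])))
q=np.array([P(257,207,.035),P(263,300,.035),P(266,380,.035),P(269,450,.035)])
print('square arm inner',np.degrees(np.arctan(np.polyfit(q[:,0],q[:,1],1)[0])))
"; python3 st.py; python3 -m pendant '[[[-0.007,-0.012,0.002,0.002,-0.001,0],[-0.007,-0.012,0.002,0.001,-0.001,0],[-0.007,-0.012,0.002,0.001,-0.001,0],[-0.007,-0.012,0.002,0.001,-0.001,0],[-0.007,-0.012,0.002,0.001,-0.001,0],[-0.007,-0.012,0.002,0.001,-0.001,0]]]' >/dev/null; python3 st.py
```

```text
[[0.6892 0.2649]
 [0.663  0.2577]
 [0.6373 0.2511]
 [0.612  0.2445]
 [0.5855 0.2379]
 [0.5625 0.2323]
 [0.5366 0.2262]] 14.21199707061705
square arm inner 14.967380746252855
tcp in corner mm: x 43.0 y 44.4 z 55.3 F x 9.5 y 6.5 z -6.8 T [-1.44 -1.77  0.15] head 14.05 z [ 0.0045 -0.0057] [ 0.0021 -0.001  -0.0001] t 11.525
tcp in corner mm: x 43.0 y 44.4 z 55.3 F x 10.1 y 7.4 z -6.6 T [-1.46 -1.83  0.1 ] head 14.06 z [ 0.004 -0.006] [ 0.0022 -0.0008  0.    ] t 12.275
```

```bash
python3 -m pendant '[[[0.005,0.02,0,0.001,-0.001,0],[0.02,0.03,0,0,0,0],[0.03,0.03,0,0,0,0],[0,0,-0.05,0,0,0],[0,0,-0.15,0,0,0],[0,0,-0.2,0,0,0],[0,0,-0.15,0,0,0],[0,0,0,0,0,0]]]'; python3 st.py; python3 -c "
from h import *
c=imaging.camera('wrist'); cv2.imwrite('pics/w8.png',c['pixels'])
print(rows([.483,-.232,.165],21.2))"
```

```text
time_s: 13.28
eef_pos: [0.5832, 0.1789, 0.1677]
eef_rot: [0.001, 0.992, 0.123, -0.006]
wrist_force: [1.0, -0.2, -4.2]
opening: 0.286
tcp in corner mm: x 57.5 y 52.3 z 167.7 F x 0.4 y 0.9 z -4.2 T [ 0.04 -0.    0.01] head 14.08 z [-0.0116 -0.0027] [-0.0001  0.0038  0.0001] t 13.275
[array([-0.9797,  1.8717,  0.0176]), array([-0.0005,  0.0047, -0.0396])]
```

View pics/w8.png

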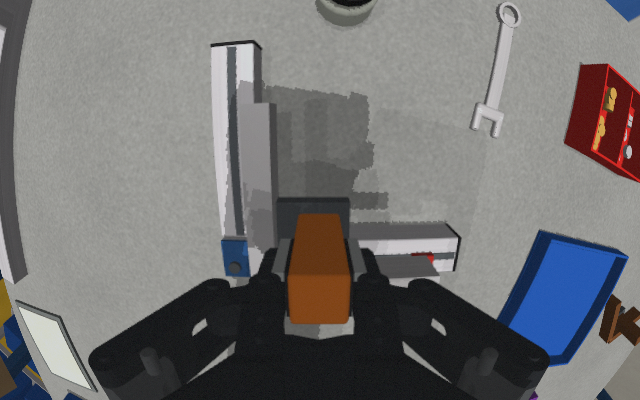

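```bash
python3 -m pendant '[[[-0.108,0.207,-0.005,0,0.004,0],[-0.108,0.207,-0.005,0,0,0],[-0.108,0.207,-0.005,0,0,0],[-0.108,0.207,-0.005,0,0,0],[-0.108,0.207,-0.005,0,0,0],[-0.108,0.207,-0.005,0,0,0],[-0.108,0.207,-0.005,0,0,0],[-0.108,0.207,-0.005,0,0,0],[-0.108,0.207,-0.005,0,0,0],[0,0,0,0,0,-0.04],[0,0,0,0,0,0]]]';  python3 -c "
from h import *
print(rows([.483,-.232,.165],21.2))"
```

```text
time_s: 14.7
eef_pos: [0.4687, -0.2365, 0.1538]
eef_rot: [-0.01, 0.982, 0.186, -0.014]
wrist_force: [-0.5, 0.6, -5.0]
opening: 0.284
[array([ 0.0737,  0.0037, -0.0578]), array([-0.0079,  0.0079,  0.0016])]
```

```bash
python3 -m pendant '[[[0.07,0.004,0,-0.008,0.008,0.0016],[0,0,0,0,0,0]]]'>/dev/null;  python3 -c "
from h import *
print(rows([.481,-.233,.075],21.2))"
```

```text
[array([-0.0115,  0.0111,  0.3834]), array([-0.0002, -0.0003, -0.001 ])]
```

```bash
python3 -m pendant '[[[-0.01,0.01,0.15,0,0,0],[0,0,0.15,0,0,0],[0,0,0.08,0,0,0],[0,0,0,0,0,0]]]';  python3 -c "
from h import *
print(rows([.481,-.233,.055],21.2))
c=imaging.camera('wrist'); cv2.imwrite('pics/w9.png',c['pixels'])"
```

```text
time_s: 15.45
eef_pos: [0.4831, -0.2304, 0.0747]
eef_rot: [0.001, 0.983, 0.184, 0.001]
wrist_force: [-0.1, -0.0, -4.4]
opening: 0.285
[array([-0.0148,  0.008 ,  0.0986]), array([ 0.0005, -0.0007, -0.0003])]
```

View pics/w9.png

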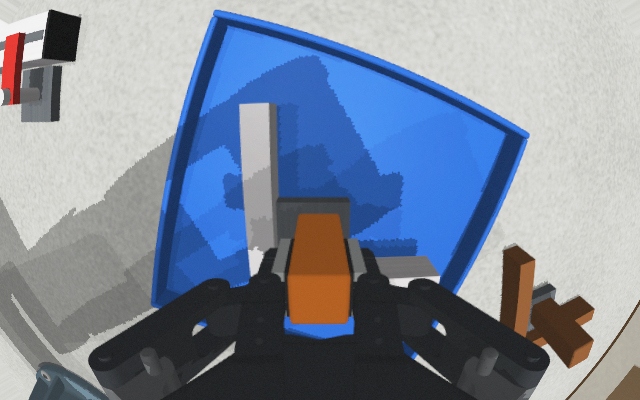

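Well inside the tray; lowering in small steps with force checks.

```bash
python3 -m pendant '[[[-0.01,0.008,0.04,0,-0.0007,0],[0,0,0.03,0,0,0]]]'|sed -n '2p;4p'; python3 -m pendant '[[[0,0,0.01,0,0,0],[0,0,0.008,0,0,0]]]'|sed -n '2p;4p';  python3 -m pendant '[[[0,0,0.008,0,0,0]]]'|sed -n '2p;4p'; python3 -c "
from h import *
print(head())"
```

```text
eef_pos: [0.4841, -0.2344, 0.0633]
wrist_force: [0.8, 0.4, -3.8]
eef_pos: [0.4842, -0.2347, 0.0597]
wrist_force: [-0.6, -0.1, -2.9]
eef_pos: [0.4844, -0.2349, 0.0582]
wrist_force: [0.2, 0.5, -3.1]
(np.float64(21.137382332999717), array([ 0.00608753, -0.00591184, -0.999964  ]))
```

```bash
python3 -m pendant '[[[0,0,0.008,0.0026,-0.0013,0]]]'|sed -n '2p;4p'; python3 -m pendant '[[[0,0,0.008,0,0,0]]]'|sed -n '2p;4p';  python3 -m pendant '[[[0,0,0.008,0,0,0]]]'|sed -n '2p;4p'; python3 -c "
from h import *
print(head())"
```

```text
eef_pos: [0.4843, -0.2348, 0.0566]
wrist_force: [-0.3, 0.0, -3.4]
eef_pos: [0.4845, -0.235, 0.0551]
wrist_force: [-6.0, 3.2, 16.5]
eef_pos: [0.4846, -0.235, 0.0551]
wrist_force: [-9.3, 6.5, 23.7]
(np.float64(21.14800881033978), array([-1.44382895e-03,  6.85008871e-04, -9.99998723e-01]))
```

```bash
python3 -m pendant '[[[0,0,0,0,0,0],[0,0,-0.002,0,0,0]]]'|sed -n '2p;4p'; python3 -m pendant '[[[0,0,0,0,0,0],[0,0,0,0,0,0],[0,0,0,0,0,0],[0,0,0,0,0,0],[0,0,0,0,0,0],[0,0,0,0,0,0]]]' 0
```

```text
eef_pos: [0.4849, -0.2352, 0.056]
wrist_force: [-0.1, -0.2, -4.4]
time_s: 17.5
eef_pos: [0.486, -0.2361, 0.0568]
eef_rot: [0.001, 0.983, 0.184, 0.001]
wrist_force: [0.2, -0.4, -0.8]
opening: 1.003
```

```bash
python3 -m pendant '[[[0,0,-0.1,0,0,0],[0,0,-0.2,0,0,0],[0,0,-0.2,0,0,0],[0,0,-0.2,0,0,0],[-0.2,0.1,0,0,0,0],[-0.25,0.1,0,0,0,0],[-0.25,0.1,0,0,0,0],[-0.25,0.1,0,0,0,0],[-0.2,0.1,0,0,0,0],[0,0,0,0,0,0]]]';  python3 -c "
from h import *
c=imaging.camera('top'); cv2.imwrite('pics/t9.png',c['pixels'])
a=c['pixels']; cv2.imwrite('pics/t9c.png',cv2.resize(a[100:230,140:280],None,fx=5,fy=5,interpolation=cv2.INTER_CUBIC)[:600])
c=imaging.camera('side'); cv2.imwrite('pics/s9.png',c['pixels'])"
```

```text
time_s: 18.75
eef_pos: [0.3027, -0.4173, 0.2025]
eef_rot: [0.002, 0.983, 0.185, 0.001]
wrist_force: [0.2, 0.7, -1.1]
opening: 0.998
```

View pics/t9.png

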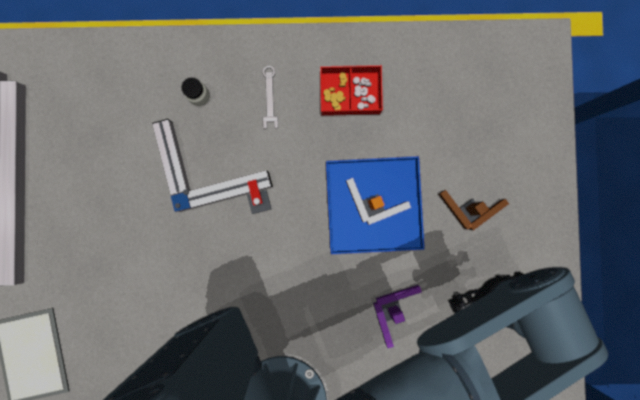

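View pics/t9c.png

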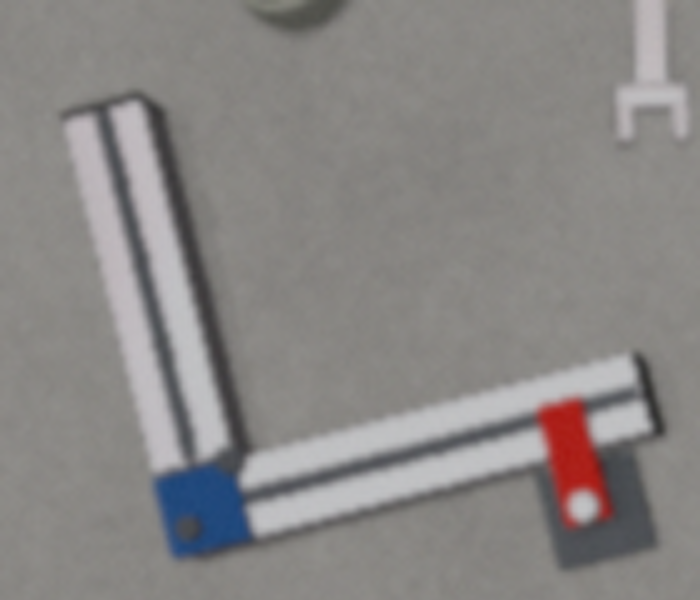

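View pics/s9.png

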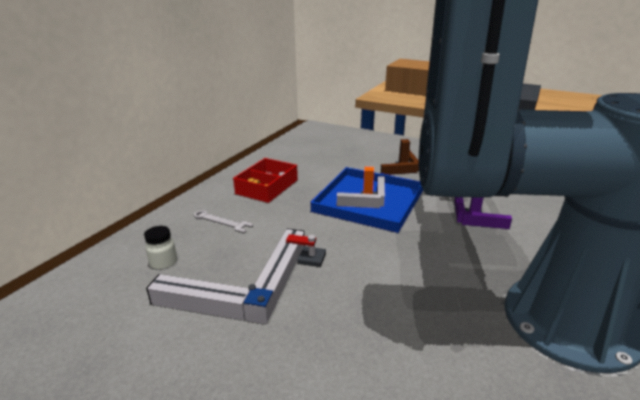

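```bash
python3 -c "
from h import *
c=imaging.camera('top'); g=cv2.cvtColor(c['pixels'],cv2.COLOR_BGR2GRAY).astype(float)
def P(u,v): return plane(c,u,v,.04)[:2]
# groove: darkest subpixel between the two bright strips
L=[]
for v in range(126,190):
    u0=140+(105+(v-121)*5*(190-105)/(460-105))/5; us=np.arange(int(round(u0))-3,int(round(u0))+4); w=np.clip(200-g[v,us],0,None); w-=w.min(); L.append(P((w*us).sum()/w.sum(),v))
F=[]
for u in list(range(192,246)):
    v0=100+(495-(5*(u-140)-245)*100/(635-245))/5; vs=np.arange(int(round(v0))-3,int(round(v0))+4); w=np.clip(200-g[vs,u],0,None); w-=w.min(); F.append(P(u,(w*vs).sum()/w.sum()))
L=np.array(L);F=np.array(F)
a=cv2.fitLine(L.astype(np.float32),cv2.DIST_HUBER,0,.001,.001).ravel(); b=cv2.fitLine(F.astype(np.float32),cv2.DIST_HUBER,0,.001,.001).ravel()
h=lambda a:np.degrees(np.arctan(a[1]/a[0])); print(h(a),h(b),h(a)-h(b)-90, telemetry.get_obs()['wrist_force'])
"
```

```text
14.004581 -75.93498 -0.060440063 [0.26525899 0.49490753 0.4134672 ]
```

```bash
python3 -c "
from bench import ctrl; print(ctrl.hand_in())"
```

```text
the job is handed in; nothing more can be done
None
```

I took the square out of the tray by its handle and pressed it into the corner, swinging the loose rail out. I held it against both rails for about 1.7 s, then lowered it into the tray, let go and handed in at about 19 s of the 67 s allowed.

- **Fit while pressed:** the force was about 8–12 N on the loose rail and 7–9 N on the fixed rail. Pushing further no longer moved the square, so I took it as seated. The square was about 5 mm above the bench and level to within 0.01 rad.
- **Rail angle:** the wrist picture during the press put the loose rail within 0.2° of the square's own direction. After release, a line fit in the top view gave a corner within about 0.06° (0.001 rad) of a right angle.
- **Placing:** the square touched the tray floor at the same height I had picked it up from, pressing at up to about 24 N. It came up about 1 mm when I eased off, so it may have settled that far on release. In the last pictures it lies in the tray near the middle, and the arm is clear.
- **Bystanders:** the wrench, jar and red bin look unmoved.
- **Disagreements:** my estimates of the corner from the two cameras differed by about 2 mm, so I relied on contact for the final seating. One wrist-picture reading of the square arm's inner edge was about 0.9° off from the gripper's heading. The other readings agreed, so I put that down to poor edge picking.

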